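Unlock a spring balancer and wind it to working tension

TASK

The spring balancer on the table is locked: lift its yellow lock block straight up out of the slot, keep it upright and stand it in the red tray without dropping it. Then wind the brass key clockwise (seen from above), in as many part turns as it takes, until the gauge pointer stands in the green band, never in the red. Leave the other things on the table where they are.

Things in the scene. Friction and masses are not known exactly. Their poses are not given: they have to be found in the camera images.
- balancer: spring balancer (tool reel) on its back, fixed to the table: blue round drum 208 mm across (240 over its four feet), top at z = 62 mm, left or right of the tray. Origin at the centre of its underside, on the key's axis. A steel T-slot 26 mm deep stands on the drum towards its -x, within 1.2 rad of facing the robot; a round gauge 68 mm across lies on the drum at x = +56 mm
- lock_block: yellow lock block, about 180 g, 98 mm high, upright in the T-slot. Origin under the grip tab, on the underside (on the drum at the start). T-foot 26 mm high: x -20 to +22, y -12 to +12 mm, widening to +-22 mm for x over +10. It sits in the slot with 1.5 mm play and leaves it only straight up; lift 45 mm before moving sideways. It fits upright in the tray's free end, lined up with the tray
- lock_grip (a point): point to grip the lock block, 83 mm above its underside, axes as the block's: on the upright tab, 30 mm along x, 16 mm along y (grip across y), top 15 mm above this point (black). A tongue 12 mm wide, 21 to 45 mm below this point, runs towards +x out to 58 mm, over the drum, and stops the key turning until the block is out
- key_grip (a point): point to grip the winding key: on its vertical axis, 122 mm above the table. The key is an upright flat brass wing, 64 mm long along this point's x, 10 mm thick along its y (grip across this), from z = 99 to 137 mm. Once the lock block is out, nothing within 100 mm of the axis is higher than 88 mm
- winding_key (a joint): winding angle of the key, rad; grows clockwise seen from above. 0.5 to 1.3 at the start, stop at 7.5. Takes up to 0.2 N m, more as the spring tightens; a drag brake holds it wherever it is left. The lock block stops it at about 1.9. The pointer is in the green band from 6.0 to 6.8 (middle 6.4), in the red from 7.15
- pointer (a joint): angle of the black gauge pointer in rad, half the winding angle, clockwise: green from 3.0 to 3.4, red from 3.57
- tray: shallow red tray fixed to the table, 220 x 130 x 22 mm outside, walls and floor 4 mm. Origin at the centre of its underside, long side along its x. The tape lies near its middle or towards one end; the other end has room for the lock block
- tape_roll: roll of black tape, 62 mm across and 19 mm high, lying flat in the tray; origin at the centre of its underside
- oil_can: pale blue spray can, 59 mm across and 200 mm high, standing behind the work; origin at the centre of its underside
- battery: black battery pack, 67 x 121 x 84 mm high, standing at the right, behind; origin at the centre of its underside, long side along its y
- punch: rusty steel punch, 160 mm long, 16 mm thick, lying behind the work; origin at the middle of its underside, long side along its y
Things that resemble listed ones, but are neither listed nor needed, are in the scene too. Of the things shaped like the lock_block, the yellow one is meant.

How it is judged:
By the outcome, as a careful person would: the job done as asked, in the order asked, and still so for the second after the job is handed in, with the robot touching nothing.
It also fails if it takes over 72 s, if anything falls off the work surface, if the arm or the gripper's body presses on something with over 40 N, if the wrist force passes 120 N, or if a joint passes its speed limit or range.

ROBOT

A 7-joint arm with a two-finger parallel gripper is mounted at the origin on a cart in front of the work surface, level with it; the furniture and walls round the work are solid. World frame = base frame: x ahead of the robot, y to its left, z up, the work surface at z = 0. Lengths are in m, angles in rad, forces in N, time in s.
With the tool pointing down it reaches from about 0.425 to 0.875 m from the base axis. Payload 4.7 kg.
Tool frame: the origin (TCP) lies midway between the tips of the shut fingers; the grasp point (between the pads) lies 19 mm behind it; z points along the fingers, y is the line along which they close (so a half turn about z gives the same grasp; the last joint's range is limited). The gripper opens to 87 mm and grips with 3 to 60 N. Pads are 19 mm wide; open, the fingers measure 117 mm over their backs; the gripper's body (75 mm by 190 mm) begins 51 mm behind the grasp point.
Start: joints at [-1.288, 0.321, -0.07, 1.45, 0.023, 1.371, -0.057], TCP at [0.173, 0.627, 0.223] pointing down, gripper open.
Joint ranges: [-2.86, 2.86], [-0.3, 2.09], [-1.38, 1.24], [0.06, 2.45], [-1.56, 4.7], [0.09, 2.05], [-2.69, 2.69]. Speed limits (rad/s): [2.57, 2.57, 3.14, 3.14, 3.14, 3.14, 3.14].

INTERFACE

Orientations are given as a rotation vector (axis times angle).
In Python, from bench import ctrl gives the robot as it stands. The module is installed in compiled form; this text tells all that it offers.
- The arm moves only by the shell command python3 -m handwheel 'ROWS' [FORCE]. ROWS is JSON, a list of rows, each a list of 7 numbers: the finger opening in m, from 0 to 0.087, then the shift along the tool's x, y, z in m, then the turn, a rotation vector about the tool's x, y, z in degrees. A call has 1 to 12 rows; each row shifts and turns the commanded pose from where the row before left it, along the tool's axes as they then stand; what a row does not reach is not made up. A row lasts 1/8 s, in which the tool goes at most 62.5 mm and 10.7 degrees, less where a joint would pass 70% of its speed; a pose out of reach is approached as far as the arm can. A call is refused whole if a number of a shift passes 0.0625 or a number of a turn 10.7, either way. A call with a gripper value outside its range is refused whole. The fingers move at their own pace and stop on an object; FORCE is the grip in N (left out, the last holds). Time passes only in rows, so rows that do not move let the fingers close. It gives the time, the measured TCP pose, the force, the opening and the grip force at its end, in the units of the state.
- ctrl.get_state(): the state, without advancing time (a new reading comes with each control period).
- ctrl.get_image(name): name is "scene" or "top" or "wrist"; returns (picture, depth): 420x560x3 uint8, blue, green, red; 420x560 float32, m along the optical axis (not along the pixel's ray), 0 where there is no reading.
- ctrl.camera_info(name): a dict with "intrinsics" (3x3 intrinsics, pixels), "R" (3x3) and "t" (3): a world point X has camera coordinates R X + t. Camera axes: x right, y down, z forward; pixel columns grow to the right and rows downward; lengths in m; the calibration is good to about 2 mm. A picture is of the moment at which its call begins: read the wrist's pose just before it. camera_info takes no time and is no camera call; for the wrist camera it gives the pose at the moment of the call.
- ctrl.close_job(): hands the job in; it is judged then, once.
The state is a dict: "time": time; "joint_positions": joint angles; "qd": joint speeds; "joint_torque": joint torques, N m; "position": TCP position; "tool_rot": TCP orientation; "ft_force": force on the tool from outside, world axes, zero at the start; "torque": the same for the moment, N m; "grip_width": opening from 0.0 (shut) to 1.0 (fully open); "grip_force": force on a finger pad.
Only numpy, scipy, OpenCV 4.12 (cv2) and the standard library are available. Lean on these libraries where they do the work, as an engineer would, in place of code of your own. Each camera call takes 0.05 s, during which the arm holds its last target. There are 200 camera calls.

## Working session

There is one attempt and no reset: what is moved stays moved. The work goes in short steps, Python scripts to look and compute and a shell command to move; the robot and the scene stay as the last step left them, time stands still between calls to the robot, and variables do not carry over. Pictures are saved under pics/ and viewed, at most 10 in all, crops included, and the job is handed in when it is done.

```bash
mkdir -p pics; cat > h.py <<'E'
import numpy as np, cv2
from bench import ctrl
from scipy.spatial.transform import Rotation as Ro
def snap(name,fn):
    ci=ctrl.camera_info(name); im,d=ctrl.get_image(name)
    np.savez('pics/'+fn+'.npz',im=im,d=d,K=ci['intrinsics'],R=ci['R'],t=ci['t']); cv2.imwrite('pics/'+fn+'.png',im)
def load(fn): return np.load('pics/'+fn+'.npz')
def world(s,u,v,dep=None):
    d=s['d'][int(round(v)),int(round(u))] if dep is None else dep
    p=np.linalg.inv(s['K'])@np.array([u,v,1])*d
    return s['R'].T@(p-s['t'])
def onz(s,u,v,z):
    c=-s['R'].T@s['t']; r=s['R'].T@(np.linalg.inv(s['K'])@np.array([u,v,1])); return c+r*(z-c[2])/r[2]
def proj(s,X):
    p=s['K']@(s['R']@np.array(X)+s['t']); return p[:2]/p[2]
def tri(obs):
    # obs list of (s,u,v)
    A=np.zeros((3,3));b=np.zeros(3)
    for s,u,v in obs:
        c=-s['R'].T@s['t']; r=s['R'].T@(np.linalg.inv(s['K'])@np.array([u,v,1])); r/=np.linalg.norm(r)
        P=np.eye(3)-np.outer(r,r);A+=P;b+=P@c
    return np.linalg.solve(A,b)
E
python3 - <<'E'
from h import *
for n in ('scene','top','wrist'): snap(n,n+'0')
a=load('scene0')['im'];b=load('top0')['im']
for n in ('scene0','top0'):
    s=load(n);print(n,-s['R'].T@s['t'],s['R'][2])
st=ctrl.get_state();print(st['position'],Ro.from_rotvec(st['tool_rot']).as_matrix())
E
```

```text
scene0 [-0.01453583 -0.79655155  0.80048129] [ 0.47136063  0.65708253 -0.58827009]
top0 [ 0.41006102 -0.02118875  0.96170755] [ 0.15105561 -0.02768535 -0.9881375 ]
[0.17253676 0.6262621  0.22173083] [[-9.64115628e-01  2.65482524e-01 -2.90228592e-04]
 [ 2.65482669e-01  9.64114648e-01 -1.37748467e-03]
 [-8.58844715e-05 -1.40510516e-03 -9.99999009e-01]]
```

View pics/top0.png

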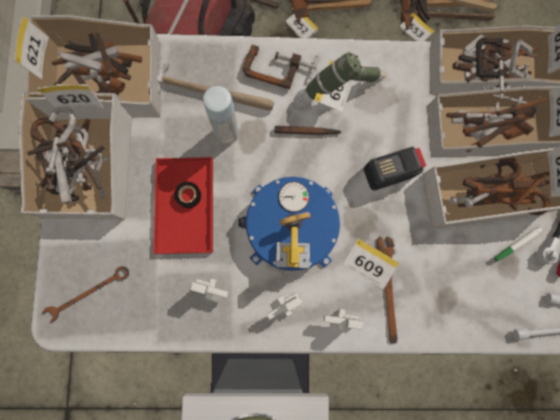

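View pics/scene0.png

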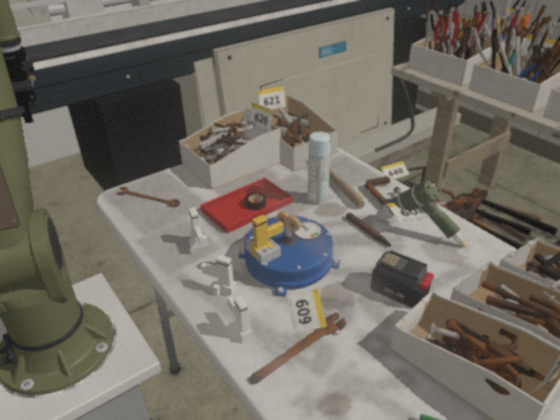

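Top view: the drum is at (293,222), with the yellow block at (294,243), brass key at (296,219), gauge at (293,197) and tray at (184,206), tape at (188,195). Lock-block shapes are at (294,243) yellow, and (209,288), (284,305), (342,320) white. The yellow one, in the slot on the drum, fits the description. I'll confirm it in a crop.

```bash
python3 - <<'E'
from h import *
a=load('top0')['im'][172:278,240:346];b=load('scene0')['im'][195:295,235:345]
a=cv2.resize(a,(424,424),interpolation=cv2.INTER_CUBIC);b=cv2.resize(b,(374,340),interpolation=cv2.INTER_CUBIC)
o=np.zeros((424,798,3),np.uint8);o[:,:424]=a;o[:340,424:]=b;cv2.imwrite('pics/c1.png',o)
s=load('top0')
im=s['im'].astype(int);B,G,R=im[...,0],im[...,1],im[...,2]
red=((R>120)&(G<70)&(B<70)).astype(np.uint8);red[:, :140]=0;red[:,230:]=0;red[:150]=0;red[260:]=0
c=max(cv2.findContours(red,0,2)[0],key=cv2.contourArea)
# rim corners
box=cv2.boxPoints(cv2.minAreaRect(c));P=np.array([onz(s,u,v,.022) for u,v in box]);print(box,P.round(3),P.mean(0),np.linalg.norm(P[1]-P[0]),np.linalg.norm(P[2]-P[1]))
for u,v in [(188,195),(176,195),(184,235),(184,245),(294,243),(294,233),(293,197),(250,215),(270,205),(296,219),(305,216)]: print(u,v,world(s,u,v).round(3))
blue=((B>110)&(R<70)&(G<110)).astype(np.uint8);blue[:,:235]=0;blue[:,350:]=0;blue[:165]=0;blue[285:]=0
c=cv2.convexHull(max(cv2.findContours(blue,0,2)[0],key=cv2.contourArea));e=cv2.fitEllipse(c);print(e,onz(s,*e[0],.062))
E
```

```text
[[154. 158.]
 [211. 158.]
 [211. 253.]
 [154. 253.]] [[0.675 0.243 0.022]
 [0.677 0.113 0.022]
 [0.459 0.105 0.022]
 [0.457 0.231 0.022]] [0.56704683 0.17322276 0.022     ] 0.13040991781409864 0.2185857922314001
188 195 [0.593 0.166 0.003]
176 195 [0.589 0.189 0.02 ]
184 235 [0.5   0.171 0.003]
184 245 [0.477 0.169 0.005]
294 243 [ 0.476 -0.074  0.122]
294 233 [ 0.496 -0.073  0.125]
293 197 [ 0.58  -0.074  0.07 ]
250 215 [0.54  0.019 0.06 ]
270 205 [ 0.563 -0.025  0.062]
296 219 [ 0.523 -0.077  0.135]
305 216 [ 0.53  -0.095  0.133]
((292.58087158203125, 223.25430297851562), (90.94637298583984, 93.18603515625), 140.4620361328125) [ 0.52345116 -0.07413533  0.062     ]
```

View pics/c1.png

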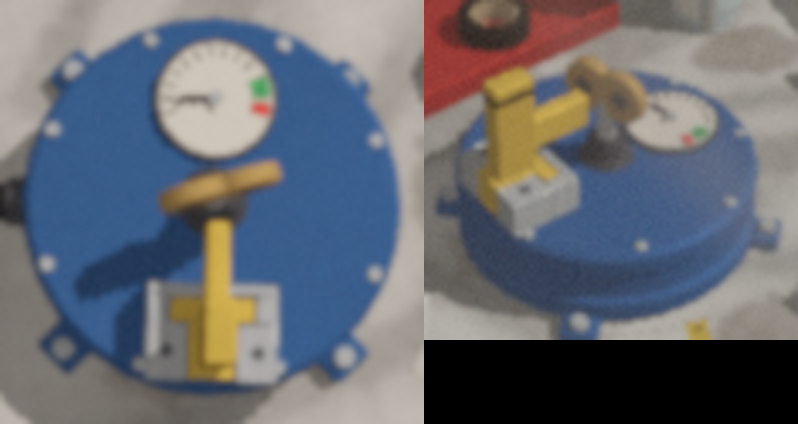

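The crop shows the yellow block upright in the steel slot: tab top near top px (295,256), tongue running up to the key. The key wing runs from (281,222) to (310,215). The pointer points left; green is to the right with red just below it.

```bash
python3 - <<'E'
from h import *
t=load('top0');s=load('scene0')
C=lambda x,y:(240+x/4,172+y/4)
S=lambda x,y:(235+(x-424)/3.4,195+y/3.4)
tt=C(220,336);ss=S(510,80)
print('tab',tri([(t,*tt),(s,*ss)]),onz(t,*tt,.16),onz(s,*ss,.16))
kt=C(222,184)
print('keytop',onz(t,*kt,.137), 'scene px of it',proj(s,onz(t,*kt,.137)),'crop',((proj(s,onz(t,*kt,.137))-[235,195])*3.4+[424,0]))
a=onz(t,*C(163,198),.137);b=onz(t,*C(281,172),.137);print(a,b,np.linalg.norm(a-b),np.degrees(np.arctan2(*(b-a)[[1,0]])))
print('gauge',onz(t,*C(214,99),.07))
print('tongue', onz(t,*C(218,222),.124),onz(t,*C(218,300),.124))
print('slot corners',[onz(t,*C(*p),.088).round(4) for p in [(148,281),(279,286),(145,375),(277,381)]])
print('feet',[onz(t,*C(*p),.01).round(4) for p in [(72,68),(352,76),(65,345),(345,355)]])
print('can',onz(t,217,95,.2))
E
```

```text
tab [ 0.44943645 -0.07419704  0.15999101] [ 0.44811319 -0.07343855  0.16      ] [ 0.45082845 -0.07483222  0.16      ]
keytop [ 0.52464074 -0.07547465  0.137     ] scene px of it [288.02911345 214.89869756] crop [604.29898573  67.65557171]
[ 0.51715411 -0.0461372   0.137     ] [ 0.53115275 -0.1049501   0.137     ] 0.06045593573010624 -76.61158274757373
gauge [ 0.5804701  -0.07525814  0.07      ]
tongue [ 0.5070655  -0.07442438  0.124     ] [ 0.46776291 -0.07467175  0.124     ]
slot corners [array([ 0.4797, -0.0403,  0.088 ]), array([ 0.478 , -0.1089,  0.088 ]), array([ 0.4309, -0.0393,  0.088 ]), array([ 0.4287, -0.1079,  0.088 ])]
feet [array([0.6088, 0.0036, 0.01  ]), array([ 0.6069, -0.1593,  0.01  ]), array([0.449 , 0.0045, 0.01  ]), array([ 0.4454, -0.1543,  0.01  ])]
can [0.7514464  0.08073103 0.2       ]
```

```bash
python3 -m handwheel '[[0.087,0,0,-0.04,0,0,-7.2],[0.087,0,0,-0.04,0,0,-7.2],[0.087,-0.058,-0.058,0,0,0,0],[0.087,-0.058,-0.058,0,0,0,0],[0.087,-0.058,-0.058,0,0,0,0],[0.087,-0.058,-0.058,0,0,0,0],[0.087,-0.058,-0.058,0,0,0,0]]' && python3 -m handwheel '[[0.087,0,-0.058,0,0,0,0],[0.087,0,-0.058,0,0,0,0],[0.087,0,-0.058,0,0,0,0],[0.087,0,-0.058,0,0,0,0],[0.087,0,-0.058,0,0,0,0],[0.087,0,-0.058,0,0,0,0],[0.087,0,-0.058,0,0,0,0],[0.087,0,0,0,0,0,0]]'; python3 - <<'E'
from h import *
st=ctrl.get_state();print(st['time'],st['position'],Ro.from_rotvec(st['tool_rot']).as_matrix().round(4),st['joint_positions'])
snap('wrist','w1'); s=load('w1');print(-s['R'].T@s['t'],s['R'][2],proj(s,[.4494,-.0742,.16]))
E
```

```text
time: 1.02
position: [0.3908, 0.4001, 0.3024]
tool_rot: [0.027, 3.141, 0.0]
ft_force: [1.5, -0.1, -0.0]
grip_width: 1.0
grip_force: 0.0
time: 2.02
position: [0.3835, 0.0038, 0.3027]
tool_rot: [0.05, 3.141, -0.001]
ft_force: [0.1, 1.1, -0.2]
grip_width: 1.005
grip_force: 0.0
2.025 [0.38350867 0.00380579 0.30271087] [[-9.995e-01  3.210e-02  5.000e-04]
 [ 3.210e-02  9.995e-01 -7.000e-04]
 [-5.000e-04 -6.000e-04 -1.000e+00]] [-0.31880786 -0.29796488  0.18711825  1.91210183  0.05542279  1.52222055
  1.39628419]
[0.31369419 0.00572843 0.46364778] [ 0.25752153 -0.00896678 -0.96623095] [206.41318032 263.4787992 ]
```

View pics/w1.png

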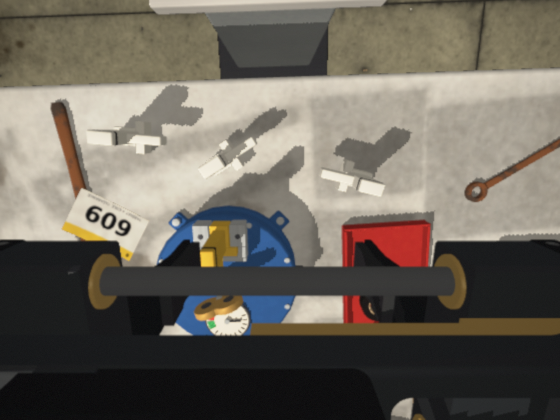

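The wrist picture shows the yellow tab near (208,257), partly hidden by the gripper bar, the slot at (220,240) and the tray's free end at (385,240). I'll line up in y, staying a little short in x, and measure the tab there.

```bash
python3 -m handwheel '[[0.087,0,-0.04,0,0,0,-0.8],[0.087,0,-0.038,0,0,0,0],[0.087,0,0,0,0,0,0]]'; python3 - <<'E'
from h import *
st=ctrl.get_state();R=Ro.from_rotvec(st['tool_rot']).as_matrix();print(st['position'],np.degrees(np.arctan2(R[1,1],R[0,1])))
snap('wrist','w2'); s=load('w2');print(proj(s,[.4494,-.0742,.16]))
c=s['im'][190:290,210:350];cv2.imwrite('pics/w2c.png',cv2.resize(c,(784,560),interpolation=cv2.INTER_CUBIC))
E
```

```text
time: 2.45
position: [0.3829, -0.0685, 0.3027]
tool_rot: [0.008, 3.141, 0.001]
ft_force: [-0.2, 0.1, 0.8]
grip_width: 0.998
grip_force: 0.0
[ 0.38290416 -0.06847094  0.30272396] 89.7181732705821
[272.10714004 261.99228725]
```

View pics/w2c.png

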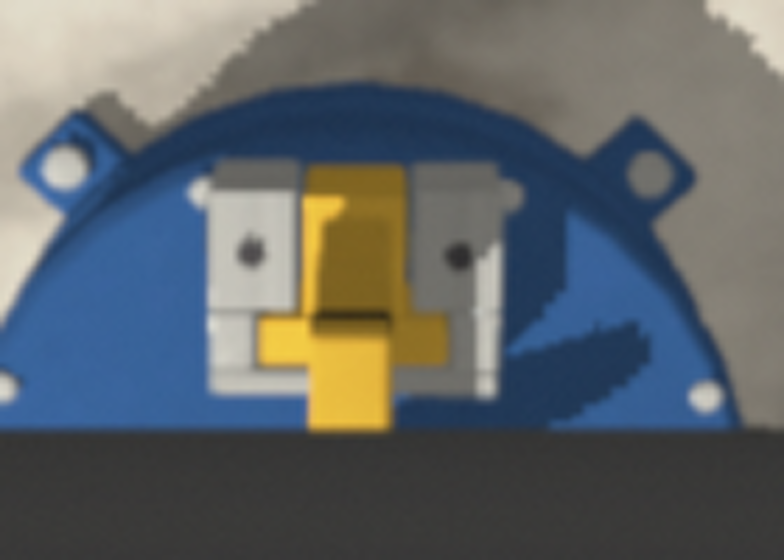

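```bash
python3 - <<'E'
from h import *
s=load('w2');t=load('top0');sc=load('scene0')
C=lambda x,y:(210+x/5.6,190+y/5.6)
for n,p,z in [('tabL',(310,332),.16),('tabR',(391,332),.16),('tabmid',(351,332),.16),('slotBL',(210,394),.088),('slotBR',(497,397),.088),('slotTL',(208,188),.088),('slotTR',(500,192),.088),('footL',(258,366),.088),('footR',(447,366),.088),('f1',(67,167),.01),('f2',(652,175),.01)]: print(n,onz(s,*C(*p),z).round(4))
d=s['d'];print('depth tab top z',[world(s,u,v).round(4) for u,v in [(272,252),(272,255),(275,258)]])
T=lambda x,y:(240+x/4,172+y/4)
print('tri tab near edge (top img row 362?)',tri([(s,*C(351,332)),(t,*T(220,361))]))
E
```

```text
tabL [ 0.4348 -0.0812  0.16  ]
tabR [ 0.4349 -0.0659  0.16  ]
tabmid [ 0.4349 -0.0735  0.16  ]
slotBL [ 0.4793 -0.108   0.088 ]
slotBR [ 0.4803 -0.0403  0.088 ]
slotTL [ 0.4285 -0.107   0.088 ]
slotTR [ 0.4298 -0.0404  0.088 ]
footL [ 0.4722 -0.0965  0.088 ]
footR [ 0.4724 -0.0522  0.088 ]
f1 [ 0.4463 -0.1535  0.01  ]
f2 [0.4493 0.0072 0.01  ]
depth tab top z [array([ 0.4381, -0.0742,  0.1597]), array([ 0.4419, -0.0743,  0.1587]), array([ 0.4452, -0.0711,  0.1591])]
tri tab near edge (top img row 362?) [ 0.4363491  -0.07363904  0.15638985]
```

```bash
python3 -m handwheel '[[0.087,-0.034,-0.003,0,0,0,0.6],[0.087,-0.033,-0.002,0.02,0,0,0],[0.087,0,0,0.05,0,0,0],[0.087,0,0,0.05,0,0,0],[0.087,0,0,0,0,0,0],[0.087,0,0,0,0,0,0]]'; python3 - <<'E'
from h import *
st=ctrl.get_state();R=Ro.from_rotvec(st['tool_rot']).as_matrix();print(st['position'],np.degrees(np.arctan2(R[1,1],R[0,1])),R[:,2])
E
```

```text
time: 3.25
position: [0.4511, -0.072, 0.1846]
tool_rot: [0.018, 3.139, 0.0]
ft_force: [-0.1, -0.1, 1.0]
grip_width: 0.999
grip_force: 0.0
[ 0.45114427 -0.07201099  0.18460258] 89.35416143840884 [ 2.73702307e-03  1.58139887e-04 -9.99996242e-01]
```

```bash
python3 -m handwheel '[[0.087,0.001,-0.0018,0.03,0,0.15,0.2],[0.087,0,0,0.0286,0,0,0],[0.087,0,0,0,0,0,0],[0.087,0,0,0,0,0,0]]'; python3 - <<'E'
from h import *
st=ctrl.get_state();R=Ro.from_rotvec(st['tool_rot']).as_matrix();print(st['position'],np.degrees(np.arctan2(R[1,1],R[0,1])),R[:,2],st['ft_force'])
snap('wrist','w3');c=load('w3')['im'];cv2.imwrite('pics/w3c.png',c)
E
```

```text
time: 3.75
position: [0.4506, -0.0751, 0.1266]
tool_rot: [0.027, 3.14, 0.0]
ft_force: [0.3, 0.0, 0.5]
grip_width: 1.001
grip_force: 0.0
[ 0.45058435 -0.07508741  0.12661668] 89.03154790919075 [ 1.70768986e-03  9.26391207e-05 -9.99998538e-01] [0.29148403 0.01751356 0.50878494]
```

```bash
python3 -m handwheel '[[0.087,0,0.0012,0,0,0,0],[0.03,0,0,0,0,0,0],[0.0,0,0,0,0,0,0],[0.0,0,0,0,0,0,0],[0.0,0,0,0,0,0,0],[0.0,0,0,0,0,0,0]]' 25
```

```text
time: 4.55
position: [0.4487, -0.074, 0.1241]
tool_rot: [-0.027, -3.139, -0.0]
ft_force: [-0.6, 1.2, -0.2]
grip_width: 0.514
grip_force: 0.0
```

```bash
python3 -m handwheel '[[0.0,0,0,0,0,0,0],[0.0,0,0,0,0,0,0],[0.0,0,0,0,0,0,0],[0.0,0,0,0,0,0,0],[0.0,0,0,0,0,0,0]]' 25
```

```text
time: 5.18
position: [0.4487, -0.074, 0.1241]
tool_rot: [-0.027, -3.139, -0.0]
ft_force: [-0.3, 0.8, -0.1]
grip_width: 0.183
grip_force: 25.0
```

```bash
python3 -m handwheel '[[0.0,0,0,-0.01,0,0,0],[0.0,0,0,-0.015,0,0,0],[0.0,0,0,0,0,0,0]]'; python3 -m handwheel '[[0.0,0,0,-0.02,0,0,0],[0.0,0,0,-0.025,0,0,0],[0.0,0,0,-0.03,0,0,0],[0.0,0,0,-0.02,0,0,0],[0.0,0,0,0,0,0,0],[0.0,0,0,0,0,0,0]]'; python3 - <<'E'
from h import *
st=ctrl.get_state();R=Ro.from_rotvec(st['tool_rot']).as_matrix();print(st['position'],R.round(4),st['ft_force'],st['joint_positions'])
for n in('scene','top','wrist'):snap(n,n+'4')
a=load('scene4')['im'][150:290,180:340];b=load('top4')['im'][150:290,140:320]
cv2.imwrite('pics/c4.png',np.hstack([cv2.resize(a,(380,332),interpolation=2),cv2.resize(b,(420,332),interpolation=2)]))
E
```

```text
time: 5.55
position: [0.4501, -0.0741, 0.151]
tool_rot: [0.027, 3.14, 0.0]
ft_force: [0.6, 0.3, -1.6]
grip_width: 0.181
grip_force: 25.0
time: 6.3
position: [0.4485, -0.074, 0.2431]
tool_rot: [-0.027, -3.138, -0.0]
ft_force: [-0.1, 0.2, -2.4]
grip_width: 0.18
grip_force: 25.0
[ 0.44845044 -0.07398159  0.24312195] [[-9.998e-01  1.740e-02 -3.700e-03]
 [ 1.740e-02  9.998e-01  2.000e-04]
 [ 3.700e-03  1.000e-04 -1.000e+00]] [-0.12826047  0.24355143 -2.43964581] [-0.18775003 -0.11704941  0.27074038  1.88376121  0.03195258  1.37445803
  1.62826785]
```

View pics/c4.png

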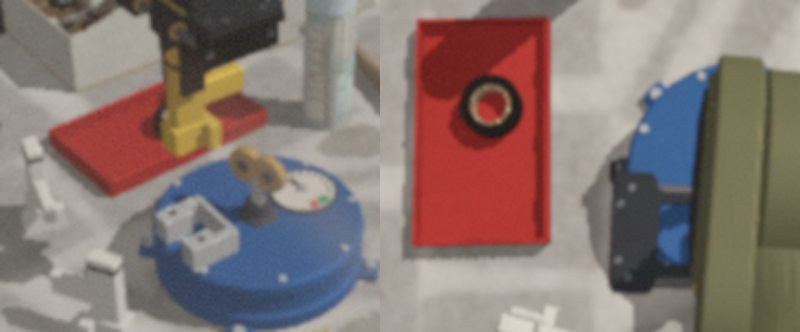

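The block is out, hanging upright from the gripper. The right panel shows the tray corners at about (416,19), (551,17), (549,244), (413,245) and the tape centre at (491,107).

```bash
python3 - <<'E'
from h import *
s=load('top4');sc=load('scene4')
C=lambda x,y:(140+(x-380)/2.333-.3,150+y/2.371-.3)
P=np.array([onz(s,*C(*p),.022) for p in [(416,19),(551,17),(549,244),(413,245)]]);print(P.round(4),P.mean(0).round(4))
def ang(a,b): return np.degrees(np.arctan2(*(b-a)[[1,0]]))
print('long dirs',ang(P[3],P[0]),ang(P[2],P[1]),'short',ang(P[1],P[0])-90,ang(P[2],P[3])-90,np.linalg.norm(P[0]-P[1]),np.linalg.norm(P[0]-P[3]))
# line fit on red edges
im=s['im'].astype(int);B,G,R=im[...,0],im[...,1],im[...,2]
m=((R>90)&(R>2.2*G)&(R>2.2*B));
rows=np.arange(170,245);L=[];Rr=[]
for v in rows:
    u=np.where(m[v,145:225])[0]+145;L.append(onz(s,u[0]-.5,v,.022));Rr.append(onz(s,u[-1]+.5,v,.022))
L=np.array(L);Rr=np.array(Rr)
for Q in(L,Rr):
    f=np.polyfit(Q[:,0],Q[:,1],1);print('edge yaw',np.degrees(np.arctan(f[0])),'y at x=.5',np.polyval(f,.5))
nb=[];
for u in range(165,203):
    v=np.where(m[140:275,u])[0]+140;nb.append(np.r_[onz(s,u,v[-1]+.5,.022)[:2],onz(s,u,v[0]-.5,.022)[:2]])
nb=np.array(nb);f=np.polyfit(nb[:,1],nb[:,0],1);g=np.polyfit(nb[:,3],nb[:,2],1);print('near x at y=.17',np.polyval(f,.17),-np.degrees(np.arctan(f[0])),'far',np.polyval(g,.17),-np.degrees(np.arctan(g[0])))
print('tape',onz(s,*C(491,107),.019))
E
```

```text
[[0.6754 0.2409 0.022 ]
 [0.6801 0.1086 0.022 ]
 [0.4598 0.1027 0.022 ]
 [0.4572 0.2315 0.022 ]] [0.5681 0.1709 0.022 ]
long dirs 2.4740782500675853 1.5432211677140588 short 2.0230310796800524 1.1701807784902343 0.132418263143907 0.21848690661555464
edge yaw 2.146896519679925 y at x=.5 0.23329719742256394
edge yaw 2.0685457778547844 y at x=.5 0.10553538604246163
near x at y=.17 0.4591519391929493 0.7555415440911865 far 0.676442348057445 3.476276035687083
tape [0.59049875 0.16420992 0.019     ]
```

```bash
python3 -m handwheel '[[0.0,0,0,0,0,0,-3],[0.0,-0.007,0.024,0,0,0,0],[0.0,-0.013,0.045,0,0,0,0],[0.0,-0.013,0.045,0,0,0,0],[0.0,-0.013,0.045,0,0,0,0],[0.0,-0.013,0.045,0,0,0,0],[0.0,-0.008,0.037,0,0,0,0],[0.0,0,0,0,0,0,0],[0.0,0,0,0,0,0,0]]'; python3 - <<'E'
from h import *
P=[]
for n in range(4):
    st=ctrl.get_state();R=Ro.from_rotvec(st['tool_rot']).as_matrix();P.append(np.r_[st['position'],np.degrees(np.arctan2(R[1,1],R[0,1])),R[:2,2]]);snap('wrist','w5')
print(np.array(P).round(4),st['grip_width'],st['joint_positions'])
E
```

```text
time: 7.58
position: [0.5074, 0.1681, 0.2432]
tool_rot: [0.054, -3.138, 0.002]
ft_force: [0.3, -0.6, -2.5]
grip_width: 0.182
grip_force: 25.0
[[ 5.07400e-01  1.68100e-01  2.43200e-01  9.19722e+01 -3.50000e-03
  -1.30000e-03]
 [ 5.07500e-01  1.67600e-01  2.43500e-01  9.19024e+01 -3.10000e-03
  -1.00000e-03]
 [ 5.07600e-01  1.67500e-01  2.43800e-01  9.18692e+01 -2.70000e-03
  -6.00000e-04]
 [ 5.07700e-01  1.67600e-01  2.44000e-01  9.18664e+01 -2.40000e-03
  -3.00000e-04]] 0.18445577364056878 [-0.40615076  0.06787707  0.04000667  1.70630672 -0.00332792  1.36980068
  1.23780588]
```

```bash
python3 -m handwheel '[[0.0,0,0.001,0.035,0,0,0],[0.0,0,0,0.045,0,0,0],[0.0,0,0,0.04,0,0,0],[0.0,0,0,0.03,0,0,0],[0.0,0,0,0.015,0,0,0],[0.0,0,0,0,0,0,0],[0.0,0,0,0,0,0,0]]'; python3 - <<'E'
from h import *
snap('scene','s6');snap('wrist','w6')
st=ctrl.get_state();print(st['position'])
a=load('s6')['im'][150:250,180:320];b=load('w6')['im']
cv2.imwrite('pics/c6.png',np.hstack([cv2.resize(a,(448,320),interpolation=2),cv2.resize(b[150:300,200:360],(341,320),interpolation=2)]))
E
```

```text
time: 8.65
position: [0.5084, 0.1704, 0.0806]
tool_rot: [-0.054, 3.141, 0.002]
ft_force: [0.7, -0.1, -2.5]
grip_width: 0.183
grip_force: 25.0
[0.50829772 0.17053747 0.08059093]
```

View pics/c6.png

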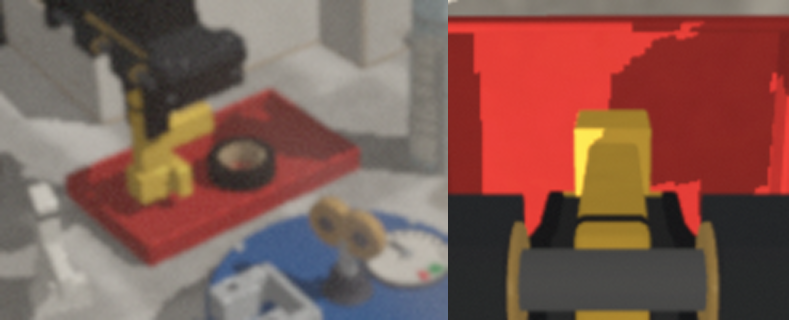

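The block hangs just above the tray's free end, clear of the tape and walls. I'll lower it gently.

```bash
python3 -m handwheel '[[0.0,0,0,0.004,0,0,0],[0.0,0,0,0.003,0,0,0],[0.0,0,0,0.003,0,0,0],[0.0,0,0,0,0,0,0]]'; python3 -m handwheel '[[0.0,0,0,0.0015,0,0,0],[0.0,0,0,0,0,0,0]]';python3 -m handwheel '[[0.0,0,0,0.001,0,0,0],[0.0,0,0,0,0,0,0]]'
```

```text
time: 9.25
position: [0.5068, 0.17, 0.0686]
tool_rot: [0.055, -3.138, 0.0]
ft_force: [0.2, 0.6, -2.2]
grip_width: 0.181
grip_force: 25.0
time: 9.5
position: [0.5071, 0.1702, 0.0675]
tool_rot: [0.055, -3.139, -0.0]
ft_force: [-0.7, 0.3, -1.8]
grip_width: 0.178
grip_force: 25.0
time: 9.75
position: [0.5071, 0.1701, 0.0665]
tool_rot: [0.055, -3.139, -0.0]
ft_force: [0.0, 0.6, -2.0]
grip_width: 0.179
grip_force: 25.0
```

```bash
python3 -m handwheel '[[0.0,0,0,0.0008,0,0,0],[0.0,0,0,0,0,0,0]]' | grep -E "pos|ft"; python3 -m handwheel '[[0.0,0,0,0.0008,0,0,0],[0.0,0,0,0,0,0,0]]'| grep -E "pos|ft"
```

```text
position: [0.5073, 0.1703, 0.0661]
ft_force: [-1.9, -0.4, 2.2]
position: [0.5074, 0.1702, 0.0661]
ft_force: [-2.4, -1.1, 7.4]
```

It touches down at the expected height (upward force on the tool). Releasing.

```bash
python3 -m handwheel '[[0.0,0,0,-0.0006,0,0,0],[0.03,0,0,0,0,0,0],[0.05,0,0,0,0,0,0],[0.087,0,0,0,0,0,0],[0.087,0,0,0,0,0,0],[0.087,0,0,0,0,0,0],[0.087,0,0,0,0,0,0]]'; python3 -m handwheel '[[0.087,0,0,-0.02,0,0,0],[0.087,0,0,-0.05,0,0,0],[0.087,0,0,-0.05,0,0,0],[0.087,0,0,-0.05,0,0,0],[0.087,0,0,0,0,0,0]]'; python3 - <<'E'
from h import *
snap('scene','s7');snap('wrist','w7');snap('top','t7')
st=ctrl.get_state();print(st['position'],st['joint_positions'])
a=load('s7')['im'][150:260,180:340];b=load('w7')['im'][150:300,180:380]
cv2.imwrite('pics/c7.png',np.hstack([cv2.resize(a,(448,308),interpolation=2),cv2.resize(b,(341,308),interpolation=2)]))
E
```

```text
time: 11.12
position: [0.5072, 0.1702, 0.0656]
tool_rot: [0.055, -3.139, -0.0]
ft_force: [-1.3, 0.5, -0.2]
grip_width: 0.781
grip_force: 0.0
time: 11.75
position: [0.51, 0.1711, 0.2405]
tool_rot: [-0.055, 3.135, 0.005]
ft_force: [0.7, 0.0, -0.3]
grip_width: 1.0
grip_force: 0.0
[0.50693482 0.16991734 0.2345442 ] [-0.40861664  0.07332239  0.03813612  1.71926053 -0.00381329  1.35261939
  1.23593173]
```

View pics/c7.png

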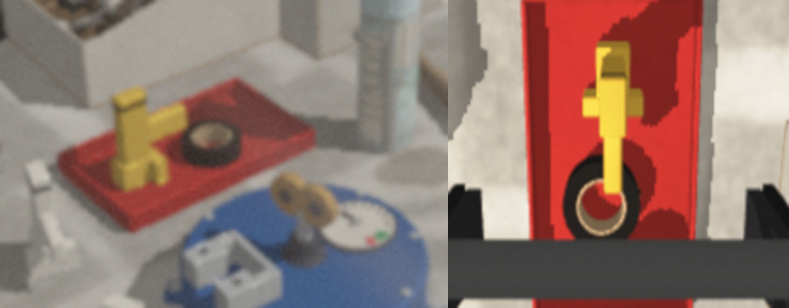

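The block stands upright in the tray's free end, lined up with it, at left-panel (135,140) and clear of the tape. Next, a view of the key.

```bash
python3 -m handwheel '[[0.087,0.0115,-0.0486,-0.006,0,0,0],[0.087,0.0115,-0.0486,-0.006,0,0,0],[0.087,0.0115,-0.0486,-0.006,0,0,0],[0.087,0.0115,-0.0486,-0.006,0,0,0],[0.087,0.0115,-0.0486,-0.006,0,0,0],[0.087,0,0,0,0,0,2],[0.087,0,0,0,0,0,0],[0.087,0,0,0,0,0,0]]'; python3 - <<'E'
from h import *
st=ctrl.get_state();R=Ro.from_rotvec(st['tool_rot']).as_matrix();print(st['position'],np.degrees(np.arctan2(R[1,1],R[0,1])),st['joint_positions'])
snap('wrist','w8');s=load('w8');print(proj(s,[.524,-.0748,.137]),proj(s,[.58,-.075,.07]))
c=s['im'][180:330,180:380];cv2.imwrite('pics/w8c.png',cv2.resize(c,(800,600),interpolation=cv2.INTER_CUBIC))
E
```

```text
time: 12.9
position: [0.4585, -0.0732, 0.2647]
tool_rot: [0.005, -3.138, -0.0]
ft_force: [-0.4, 0.5, 1.1]
grip_width: 1.0
grip_force: 0.0
[ 0.45848129 -0.07317122  0.26470537] 90.16894225537733 [-0.18115735 -0.1027454   0.26253136  1.8289417   0.02702073  1.41589115
  1.64952236]
[275.4120464  267.82788645] [275.39148594 285.70483786]
```

View pics/w8c.png

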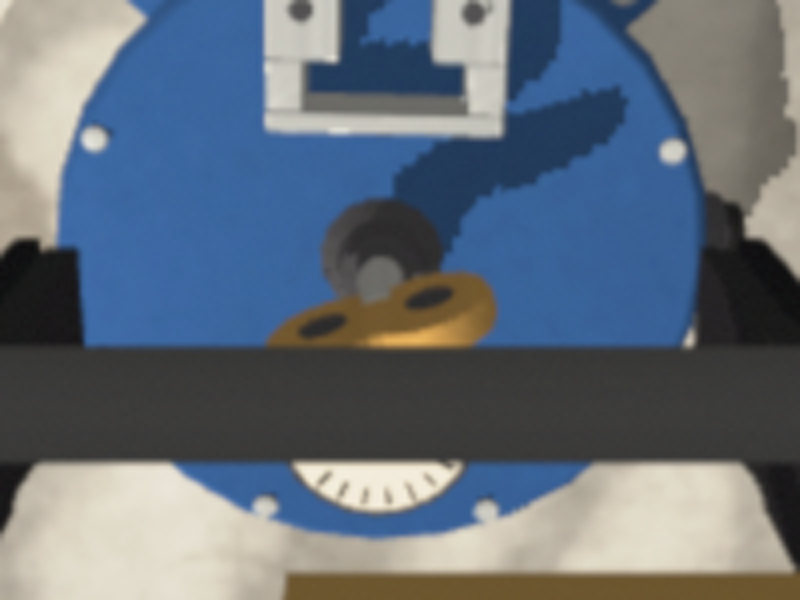

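The wing spans about (268,335) to (495,300), with the shaft at (381,285). I'll refine the axis and wing angle numerically from the depth images.

```bash
python3 - <<'E'
from h import *
for n in('top0','t7','s7','scene0','w8'):
    s=load(n);v,u=np.mgrid[0:420,0:560];d=s['d']
    p=np.linalg.inv(s['K'])@np.stack([u.ravel(),v.ravel(),np.ones(u.size)])*d.ravel()
    X=(s['R'].T@(p-s['t'][:,None])).T
    c=np.array([.524,-.075])
    im=s['im'].reshape(-1,3).astype(int)
    m=(d.ravel()>0)&(np.hypot(*(X[:,:2]-c).T)<.045)&(X[:,2]>.102)&(X[:,2]<.15)&(im[:,2]>im[:,0]+25)&(X[:,0]>.5)
    Y=X[m]
    if len(Y)<8: print(n,len(Y)); continue
    q=Y[:,:2]-Y[:,:2].mean(0);w,V=np.linalg.eigh(q.T@q);a=V[:,1];pr=q@a
    mid=Y[:,:2].mean(0)+a*(pr.max()+pr.min())/2
    print(n,len(Y),'mean',Y.mean(0).round(4),'mid',mid.round(4),'ang',np.degrees(np.arctan2(a[1],a[0]))%180,'len',np.ptp(pr),'z',np.percentile(Y[:,2],[2,98]).round(4))
s=load('w8');C=lambda x,y:(180+x/4-.4,180+y/4-.4)
pts=[(60,215),(85,105),(145,15),(668,95),(690,150),(703,225),(692,345),(180,468),(245,512),(320,532),(400,537),(480,525),(545,500),(595,465),(62,260),(80,345)]
W=np.array([onz(s,*C(*p),.062)[:2] for p in pts]);
from scipy.optimize import least_squares
f=least_squares(lambda q:np.hypot(W[:,0]-q[0],W[:,1]-q[1])-q[2],[.524,-.075,.104],loss='soft_l1',f_scale=.002);print('drum',f.x,f.fun.round(4))
# bolts in pairs
B=[onz(s,*C(*p),.062).round(4) for p in [(95,137),(672,150),(265,505),(486,510)]];print(B)
print('shaft',onz(s,*C(381,283),.095))
t=load('t7');im=t['im'].astype(int);b=((im[...,0]>110)&(im[...,2]<80)).astype(np.uint8);b[:,:235]=0;b[:,350:]=0;b[:165]=0;b[285:]=0;print(b.sum())
print('wing ends w8',onz(s,*C(268,338),.128),onz(s,*C(496,303),.128))
E
```

```text
top0 187 mean [ 0.5222 -0.0737  0.1313] mid [ 0.523 -0.076] ang 110.15994057359228 len 0.05947505610062464 z [0.1158 0.1381]
t7 169 mean [ 0.5244 -0.0736  0.1322] mid [ 0.5247 -0.0746] ang 106.69423915365068 len 0.06076057168063127 z [0.1168 0.138 ]
s7 254 mean [ 0.5237 -0.0788  0.1253] mid [ 0.5231 -0.0766] ang 107.01597772414905 len 0.06319012843073228 z [0.1047 0.1389]
scene0 285 mean [ 0.5217 -0.0795  0.125 ] mid [ 0.521  -0.0773] ang 109.49446530080483 len 0.06418610778361562 z [0.1055 0.1392]
w8 600 mean [ 0.5199 -0.0696  0.1229] mid [ 0.5213 -0.076 ] ang 102.52296295619156 len 0.061144260642785164 z [0.1038 0.1358]
drum [ 0.52500741 -0.07554575  0.10156253] [-0.0005  0.0006  0.0019 -0.0008 -0.0011 -0.0009  0.0026 -0.0011  0.0007
 -0.0004 -0.0005  0.0001  0.0008  0.0004 -0.0009  0.0002]
[array([ 0.4875, -0.1635,  0.062 ]), array([0.491 , 0.0135, 0.062 ]), array([ 0.614 , -0.1142,  0.062 ]), array([ 0.6156, -0.0407,  0.062 ])]
shaft [ 0.52175999 -0.07563685  0.095     ]
4122
wing ends w8 [ 0.52405479 -0.1050359   0.128     ] [ 0.51401202 -0.0455479   0.128     ]
```

```bash
python3 -m handwheel '[[0.087,-0.033,-0.0012,0,0,0,0],[0.087,-0.0325,-0.001,0,0,0,0],[0.087,0,0,0,0,0,10.6],[0.087,0,0,0,0,0,10.6],[0.087,0,0,0,0,0,10.6],[0.087,0,0,0,0,0,10.6],[0.087,0,0,0,0,0,10.6],[0.087,0,0,0,0,0,10.6],[0.087,0,0,0,0,0,10.6],[0.087,0,0,0.05,0,0,0],[0.087,0,0,0.05,0,0,0],[0.087,0,0,0,0,0,0]]';  python3 -m handwheel '[[0.087,0,0,0,0,0,0]]'; python3 - <<'E'
from h import *
for i in range(3):
    st=ctrl.get_state();R=Ro.from_rotvec(st['tool_rot']).as_matrix();p=st['position'];e=np.array([.524,-.0755,.103])-p
    print(p,np.degrees(np.arctan2(R[1,1],R[0,1])),R[:2,2].round(4),'tool d',R.T@e,st['joint_positions'][6]);snap('wrist','w9')
E
```

```text
time: 14.45
position: [0.5208, -0.0756, 0.1616]
tool_rot: [-1.887, -2.5, 0.01]
ft_force: [-0.4, 1.0, 0.7]
grip_width: 1.0
grip_force: 0.0
time: 14.58
position: [0.525, -0.0765, 0.1671]
tool_rot: [-1.894, -2.507, 0.0]
ft_force: [0.4, -0.2, 1.0]
grip_width: 1.002
grip_force: 0.0
[ 0.52503724 -0.07648689  0.16712523] 15.86050534487328 [-0.0003 -0.    ] tool d [ 0.00123023 -0.00070885  0.0641255 ] 0.40101463604005494
[ 0.52558412 -0.07667945  0.16783136] 15.845565727141247 [ 0.0014 -0.    ] tool d [ 0.00159252 -0.00128775  0.06482909] 0.4010618905819441
[ 0.52567103 -0.07681365  0.16801941] 15.829105744288617 [0.0019 0.0001] tool d [ 0.0017499  -0.00137245  0.06501612] 0.40107397281490065
```

```bash
python3 -m handwheel '[[0.087,0.001,-0.001,0.03,0,0,0],[0.087,0,0,0.033,0,0,0],[0.087,0,0,0,0,0,0],[0.087,0,0,0,0,0,0]]';  python3 -m handwheel '[[0.0,0,0,0,0,0,0],[0.0,0,0,0,0,0,0],[0.0,0,0,0,0,0,0],[0.0,0,0,0,0,0,0],[0.0,0,0,0,0,0,0],[0.0,0,0,0,0,0,0],[0.0,0,0,0,0,0,0],[0.0,0,0,0,0,0,0],[0.0,0,0,0,0,0,0],[0.0,0,0,0,0,0,0],[0.0,0,0,0,0,0,0],[0.0,0,0,0,0,0,0]]' 50; python3 - <<'E'
from h import *
st=ctrl.get_state();print(st['ft_force'],st['torque'],st['joint_positions'])
E
```

```text
time: 15.22
position: [0.5239, -0.0764, 0.1044]
tool_rot: [1.895, 2.505, 0.001]
ft_force: [-0.4, 0.4, 0.6]
grip_width: 0.999
grip_force: 0.0
time: 16.73
position: [0.5258, -0.0752, 0.1027]
tool_rot: [1.892, 2.504, 0.005]
ft_force: [8.6, 1.5, -7.0]
grip_width: 0.121
grip_force: 50.0
[ 8.55034048  1.47272034 -6.99395365] [ 0.21855246 -1.92807373 -0.04581896] [-0.19091018  0.16067796  0.30920155  1.90579885 -0.05645648  1.07858937
  0.41767522]
```

```bash
python3 -m handwheel '[[0.0,0,0.001,0,0,0,0],[0.0,0,0,0,0,0,5],[0.0,0,0,0,0,0,10],[0.0,0,0,0,0,0,10],[0.0,0,0,0,0,0,0]]'; python3 - <<'E'
from h import *
st=ctrl.get_state();R=Ro.from_rotvec(st['tool_rot']).as_matrix();print(np.degrees(np.arctan2(R[1,1],R[0,1])),'force tool',R.T@st['ft_force'],st['torque'],st['joint_positions'][6])
E
```

```text
time: 17.35
position: [0.5258, -0.0753, 0.1027]
tool_rot: [2.392, 2.034, 0.003]
ft_force: [6.4, 1.4, -5.2]
grip_width: 0.117
grip_force: 50.0
-9.230498892968809 force tool [2.37837848 6.13398517 5.22067394] [ 0.03167119 -1.32662704  0.01284637] -0.014072727417883272
```

```bash
python3 -m handwheel '[[0.0,0,0.0007,0,0,0,10.6],[0.0,0,0,0,0,0,10.6],[0.0,0,0,0,0,0,10.6],[0.0,0,0,0,0,0,10.6],[0.0,0,0,0,0,0,10.6],[0.0,0,0,0,0,0,10.6],[0.0,0,0,0,0,0,0]]'; python3 - <<'E'
from h import *
st=ctrl.get_state();R=Ro.from_rotvec(st['tool_rot']).as_matrix();print(np.degrees(np.arctan2(R[1,1],R[0,1])),'force tool',R.T@st['ft_force'],st['torque'],st['joint_positions'][6])
E
```

```text
time: 18.23
position: [0.5258, -0.0753, 0.1027]
tool_rot: [-3.106, -0.473, -0.002]
ft_force: [4.8, 1.3, -4.2]
grip_width: 0.122
grip_force: 50.0
-72.67403450021138 force tool [4.99589071 0.14634855 4.16387693] [ 0.26811215 -1.02999632  0.02728117] -1.103938380784153
```

```bash
python3 -m handwheel '[[0.0,0,0,0,0,0,10.6],[0.0,0,0,0,0,0,10.6],[0.0,0,0,0,0,0,10.6],[0.0,0,0,0,0,0,10.6],[0.0,0,0,0,0,0,10.6],[0.0,0,0,0,0,0,10.6],[0.0,0,0,0,0,0,10.6],[0.0,0,0,0,0,0,0]]'; python3 - <<'E'
from h import *
st=ctrl.get_state();R=Ro.from_rotvec(st['tool_rot']).as_matrix();print(np.degrees(np.arctan2(R[1,1],R[0,1])),'force tool',R.T@st['ft_force'],st['torque'],st['joint_positions'][6])
E
python3 -m handwheel '[[0.087,0,0,0,0,0,0],[0.087,0,0,0,0,0,0],[0.087,0,0,0,0,0,0],[0.087,0,0,0,0,0,0],[0.087,0,0,0,0,0,0],[0.087,0,0,0,0,0,0],[0.087,0,0,0,0,0,0],[0.087,0,0,0,0,0,0],[0.087,0,0,0,0,0,0],[0.087,0,0,0,0,0,0],[0.087,0,0,0,0,0,0],[0.087,0,0,0,0,0,0]]'
```

```text
time: 19.23
position: [0.5258, -0.0753, 0.1026]
tool_rot: [-2.762, 1.495, -0.001]
ft_force: [5.1, 0.9, -5.7]
grip_width: 0.124
grip_force: 50.0
-146.8491974098339 force tool [ 2.05705653 -4.77275216  5.68178338] [ 0.32080046 -1.12285676 -0.00547215] -2.3753777275351324
time: 20.72
position: [0.5242, -0.076, 0.1025]
tool_rot: [2.76, -1.499, -0.003]
ft_force: [-1.2, 0.9, -0.2]
grip_width: 1.0
grip_force: 0.0
```

```bash
python3 -m handwheel '[[0.087,0,0,0,0,0,-10.6],[0.087,0,0,0,0,0,-10.6],[0.087,0,0,0,0,0,-10.6],[0.087,0,0,0,0,0,-10.6],[0.087,0,0,0,0,0,-10.6],[0.087,0,0,0,0,0,-10.6],[0.087,0,0,0,0,0,-10.6],[0.087,0,0,0,0,0,-10.6],[0.087,0,0,0,0,0,-10.6],[0.087,0,0,0,0,0,-10.6],[0.087,0,0,0,0,0,-10.6],[0.087,0,0,0,0,0,-10.6]]'; python3 -m handwheel '[[0.087,0,0,0,0,0,-10.6],[0.087,0,0,0,0,0,-10.6],[0.087,0,0,0,0,0,-10.6],[0.087,0,0,0,0,0,-10.6],[0.087,0,0,0,0,0,-10.4],[0.087,0,0,0,0,0,0]]';python3 - <<'E'
from h import *
st=ctrl.get_state();R=Ro.from_rotvec(st['tool_rot']).as_matrix();print(st['position'],np.degrees(np.arctan2(R[1,1],R[0,1])),st['ft_force'],st['joint_positions'][6])
# pointer in the first top picture
from h import *
for n in ('top0','t7','s7','top4'):
    s=load(n);th=np.radians(np.arange(0,360,2));g=cv2.cvtColor(s['im'],cv2.COLOR_BGR2GRAY).astype(np.float32)
    best=[]
    for c in [(.5800,-.0757)]:
        v=[]
        for a in th:
            q=[proj(s,[c[0]+r*np.cos(a),c[1]+r*np.sin(a),.07]) for r in np.linspace(.006,.02,8)]
            q=np.array(q,np.float32);v.append(cv2.remap(g,q[:,0].copy(),q[:,1].copy(),1).mean())
        i=np.argsort(v)[:6];print(n,[(int(np.degrees(th[k])),int(v[k])) for k in i],np.median(v))
    q=np.array([proj(s,[.58+.024*np.cos(a),-.0757+.024*np.sin(a),.07]) for a in th],np.float32)
    col=cv2.remap(s['im'],q[:,0].copy(),q[:,1].copy(),1).reshape(-1,3).astype(int)
    gr=col[:,1]-(col[:,0]+col[:,2])/2; rd=col[:,2]-(col[:,0]+col[:,1])/2
    print('green',[int(x) for x in np.degrees(th[gr>25])],'red',[int(x) for x in np.degrees(th[rd>40])])
E
```

```text
time: 22.22
position: [0.5241, -0.076, 0.1025]
tool_rot: [-2.564, -1.813, 0.003]
ft_force: [0.2, -0.2, -0.7]
grip_width: 0.995
grip_force: 0.0
time: 22.98
position: [0.5242, -0.0761, 0.1025]
tool_rot: [-1.501, -2.758, 0.001]
ft_force: [-0.6, 0.2, 0.4]
grip_width: 1.0
grip_force: 0.0
[ 0.52416535 -0.07607537  0.10248021] 32.883960581942006 [-0.59356325  0.21538989  0.43694788] 0.7115551125683738
top0 [(84, 131), (86, 133), (82, 133), (88, 134), (90, 136), (80, 138)] 195.3706
green [278, 280, 282, 284, 286, 288, 290, 292, 294, 296, 298, 300] red [252, 254, 256, 258, 260, 262, 264, 266, 268, 270]
t7 [(84, 139), (86, 140), (82, 141), (88, 142), (90, 144), (80, 145)] 203.65167
green [278, 280, 282, 284, 286, 288, 290, 292, 294, 296, 298, 300, 302] red [252, 254, 256, 258, 260, 262, 264, 266, 268, 270]
s7 [(90, 132), (88, 132), (92, 132), (86, 133), (94, 133), (96, 135)] 176.65082
green [278, 280, 282, 284, 286, 288, 290, 292] red [252, 254, 256, 258, 260, 262, 264]
top4 [(90, 108), (88, 108), (92, 108), (86, 108), (94, 108), (84, 108)] 113.42798
green [] red []
```

```bash
python3 -m handwheel '[[0.0,0,0.001,0,0,0,0],[0.0,0,0,0,0,0,0],[0.0,0,0,0,0,0,0],[0.0,0,0,0,0,0,0],[0.0,0,0,0,0,0,0],[0.0,0,0,0,0,0,0],[0.0,0,0,0,0,0,0],[0.0,0,0,0,0,0,0],[0.0,0,0,0,0,0,0],[0.0,0,0,0,0,0,0],[0.0,0,0,0,0,0,0],[0.0,0,0,0,0,0,0]]' 50; python3 - <<'E'
from h import *
st=ctrl.get_state();R=Ro.from_rotvec(st['tool_rot']).as_matrix();print(np.degrees(np.arctan2(R[1,1],R[0,1])),'force tool',R.T@st['ft_force'],st['torque'],st['joint_positions'][6])
E
```

```text
time: 24.48
position: [0.5257, -0.0751, 0.1026]
tool_rot: [-1.498, -2.76, -0.0]
ft_force: [5.8, 1.9, -3.2]
grip_width: 0.118
grip_force: 50.0
33.019936882107686 force tool [-1.61431422  5.89769519  3.19255046] [ 0.38712423 -1.10346278  0.04857079] 0.7126426941665852
```

```bash
python3 -m handwheel '[[0.0,0,0,0,0,0,5],[0.0,0,0,0,0,0,10.6],[0.0,0,0,0,0,0,10.6],[0.0,0,0,0,0,0,10.6],[0.0,0,0,0,0,0,10.6],[0.0,0,0,0,0,0,10.6],[0.0,0,0,0,0,0,10.6],[0.0,0,0,0,0,0,10.6],[0.0,0,0,0,0,0,10.6],[0.0,0,0,0,0,0,10.6],[0.0,0,0,0,0,0,10.6],[0.0,0,0,0,0,0,0]]'; cat >> h.py <<'E'
def gauge(n):
    s=load(n);th=np.radians(np.arange(0,360,2));g=cv2.cvtColor(s['im'],cv2.COLOR_BGR2GRAY).astype(np.float32);v=[]
    for a in th:
        q=np.array([proj(s,[.58+r*np.cos(a),-.0757+r*np.sin(a),.07]) for r in np.linspace(.006,.02,8)],np.float32)
        v.append(cv2.remap(g,q[:,0].copy(),q[:,1].copy(),1).mean())
    i=np.argsort(v)[:8];print(n,[(int(np.degrees(th[k])),int(v[k])) for k in i],np.median(v))
E
python3 - <<'E'
from h import *
st=ctrl.get_state();R=Ro.from_rotvec(st['tool_rot']).as_matrix();print(np.degrees(np.arctan2(R[1,1],R[0,1])),'force tool',R.T@st['ft_force'],st['torque'],st['joint_positions'][6])
snap('scene','s10');snap('top','t10');gauge('s10');gauge('t10')
E
```

```text
time: 25.98
position: [0.526, -0.0753, 0.1026]
tool_rot: [3.125, 0.327, -0.0]
ft_force: [5.6, 0.3, -3.9]
grip_width: 0.121
grip_force: 50.0
-78.05649504457324 force tool [5.59475634 0.82852358 3.9010684 ] [ 2.99348900e-01 -1.19296559e+00  5.67785207e-04] -1.1970074365308312
s10 [(326, 146), (328, 146), (324, 147), (322, 148), (330, 148), (320, 149), (318, 149), (316, 150)] 179.50916
t10 [(136, 88), (138, 88), (134, 88), (140, 88), (132, 88), (142, 88), (144, 88), (146, 89)] 99.19354
```

```bash
python3 -m handwheel '[[0.0,0,0,0,0,0,10],[0.0,0,0,0,0,0,10],[0.0,0,0,0,0,0,10],[0.0,0,0,0,0,0,0],[0.0,0,0,0,0,0,0]]'; python3 - <<'E'
from h import *
st=ctrl.get_state();R=Ro.from_rotvec(st['tool_rot']).as_matrix();print(np.degrees(np.arctan2(R[1,1],R[0,1])),'force tool',R.T@st['ft_force'],st['joint_positions'][6])
snap('scene','s11');gauge('s11')
s=load('s11');g=cv2.cvtColor(s['im'],cv2.COLOR_BGR2GRAY);u,v=proj(s,[.58,-.0757,.07]).round().astype(int);print(u,v);print(g[v-10:v+11,u-15:u+16])
E
```

```text
time: 26.7
position: [0.526, -0.0754, 0.1026]
tool_rot: [3.103, -0.491, 0.0]
ft_force: [6.0, 1.4, -4.5]
grip_width: 0.12
grip_force: 50.0
-107.98266150168904 force tool [ 5.27919897 -3.21461912  4.45153547] -1.7101471598540545
s11 [(302, 139), (300, 140), (304, 140), (298, 141), (306, 141), (308, 142), (296, 142), (310, 143)] 179.29675
307 229
[[ 66  68  66  66  67  67  66  69  71  69  72  67  65  67  64  63  65  61
   63  60  59  62  62  58  70  96 128 159 172 174 173]
 [ 70  65  69  69  69  68  72  70  69  68  67  67  67  72  67  68  66  63
   66  64  66  66  71  76  99 127 154 167 172 174 174]
 [ 67  67  69  72  69  67  69  71  69  69  72  69  68  72  74  77  80  84
   89  92  90  85  84  95 116 144 164 169 171 170 170]
 [ 67  70  67  69  72  72  70  72  72  71  76  79  91  98 101 114 123 126
  136 143 127 121 114 110 113 133 151 159 162 164 165]
 [ 65  68  68  72  72  72  79  84  88  99 108 115 133 145 145 154 158 157
  165 165 153 151 151 132 120 117 123 135 142 152 158]
 [ 66  69  73  74  83  89 104 120 131 142 150 160 167 172 173 177 177 178
  178 174 170 171 167 153 146 130 1
[... 1255 characters left out ...]
  170 163 158 151 141 134 131 139 143 133 112 101 101]
 [ 91  83  79  88 108 137 164 176 182 184 183 185 185 183 183 184 182 177
  163 143 139 142 146 146 146 142 128 115 103 103 100]
 [ 87  87  81  79  86 100 127 151 167 173 179 182 181 182 182 183 182 179
  163 141 134 142 149 151 141 129 111 107 104 103 103]
 [ 84  86  84  85  88  89  95 111 129 146 157 162 168 171 174 174 173 171
  162 146 137 135 134 132 117 109 101 101 104 102 104]
 [ 83  86  89  93  92  91  86  90  95 104 115 125 136 141 145 145 148 144
  138 131 124 118 112 106 103 102 104 104 105 104 105]
 [ 80  84  90  89  94  95  93  91  87  88  89  94 102 104 108 108 108 107
  109 104 103 103 100 102 104 105 104 102 104 103 106]]
```

```bash
python3 -m handwheel '[[0.0,0,0,0,0,0,6],[0.0,0,0,0,0,0,6],[0.0,0,0,0,0,0,0],[0.087,0,0,0,0,0,0],[0.087,0,0,0,0,0,0],[0.087,0,0,0,0,0,0],[0.087,0,0,0,0,0,0],[0.087,0,0,0,0,0,0],[0.087,0,0,0,0,0,0],[0.087,0,0,0,0,0,0],[0.087,0,0,0,0,0,0],[0.087,0,0,0,0,0,0]]'; python3 -m handwheel '[[0.087,0,0,0,0,0,0],[0.087,0,0,0,0,0,0],[0.087,0,0,0,0,0,0]]'; python3 - <<'E'
from h import *
st=ctrl.get_state();R=Ro.from_rotvec(st['tool_rot']).as_matrix();print(R.round(3),np.degrees(np.arctan2(R[1,1],R[0,1])),st['ft_force'],st['joint_positions'])
snap('scene','s12');gauge('s12')
E
```

```text
time: 28.25
position: [0.525, -0.0755, 0.1025]
tool_rot: [3.034, -0.813, -0.003]
ft_force: [-1.1, -0.5, 0.9]
grip_width: 0.978
grip_force: 0.0
time: 28.62
position: [0.525, -0.0755, 0.1025]
tool_rot: [3.034, -0.813, -0.003]
ft_force: [0.4, 0.4, -0.2]
grip_width: 1.001
grip_force: 0.0
[[ 0.866 -0.5   -0.002]
 [-0.5   -0.866  0.   ]
 [-0.002  0.001 -1.   ]] -119.9951669221093 [ 0.42845374  0.39349801 -0.19886164] [-0.38411832  0.1740882   0.52339241  1.90824671 -0.09781001  1.08632359
 -1.91575042]
s12 [(298, 139), (296, 139), (300, 139), (294, 140), (302, 140), (292, 141), (304, 142), (290, 143)] 178.09644
```

```bash
python3 -m handwheel '[[0.087,0,0,-0.05,0,0,0],[0.087,0,0,-0.05,0,0,0],[0.087,0,0,-0.05,0,0,0],[0.087,-0.028,-0.048,0,0,0,0],[0.087,-0.028,-0.048,0,0,0,0],[0.087,-0.028,-0.048,0,0,0,0],[0.087,-0.028,-0.048,0,0,0,0],[0.087,0,0,0,0,0,0]]'; python3 - <<'E'
from h import *
snap('scene','s13');snap('top','t13');gauge('s13');gauge('t13')
t=load('t13');s=load('s13');u,v=proj(t,[.58,-.0757,.07]).round().astype(int)
a=t['im'][v-17:v+18,u-17:u+18];u,v=proj(s,[.58,-.0757,.07]).round().astype(int);b=s['im'][v-14:v+14,u-20:u+20]
f=lambda x,w,h:cv2.resize(x,(w,h),interpolation=cv2.INTER_CUBIC)
o=np.vstack([np.hstack([f(a,330,330),f(b,470,330)]),np.hstack([f(t['im'][140:280,130:350],400,255),f(s['im'][150:300,180:350],400,255)])])
cv2.imwrite('pics/c13.png',o)
E
```

```text
time: 29.68
position: [0.5231, 0.1529, 0.252]
tool_rot: [-3.038, 0.798, 0.006]
ft_force: [0.8, -0.5, 0.6]
grip_width: 0.998
grip_force: 0.0
s13 [(298, 138), (296, 138), (300, 138), (294, 139), (302, 139), (292, 140), (304, 141), (290, 142)] 176.00085
t13 [(302, 154), (300, 155), (304, 155), (298, 157), (306, 159), (296, 162), (308, 163), (294, 167)] 203.88696
```

View pics/c13.png

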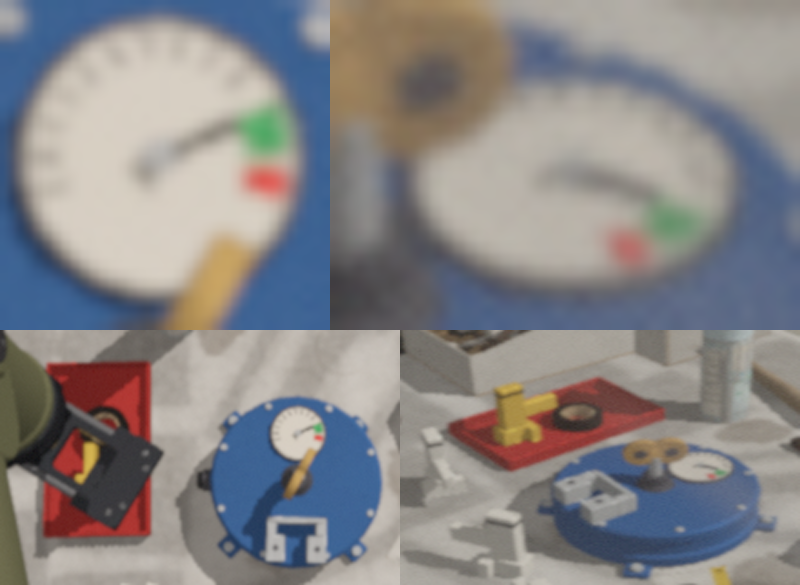

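The upper-left crop shows the pointer at (238,122), on the leading edge of the green patch at (265,132) and well short of red. It needs about 23° more of the key. The lock block still stands upright in the tray. Going back to the key.

```bash
python3 -m handwheel '[[0.087,0.028,0.048,0,0,0,0],[0.087,0.028,0.048,0,0,0,0],[0.087,0.028,0.048,0,0,0,0],[0.087,0.028,0.048,0,0,0,0],[0.087,0,0,0,0,0,0],[0.087,0,0,0,0,0,0]]'; python3 - <<'E'
from h import *
st=ctrl.get_state();R=Ro.from_rotvec(st['tool_rot']).as_matrix();print('tool d',R.T@(np.array([.525,-.0755,.1025])-st['position']),np.degrees(np.arctan2(R[1,1],R[0,1])),R[:2,2],st['joint_positions'][6])
E
```

```text
time: 30.52
position: [0.525, -0.0766, 0.2526]
tool_rot: [-3.033, 0.817, 0.003]
ft_force: [0.0, 0.7, -0.3]
grip_width: 1.001
grip_force: 0.0
tool d [-0.00017571 -0.00100273  0.15008267] -120.1541898658681 [-0.00208526  0.00080743] -1.9765161842106749
```

```bash
python3 -m handwheel '[[0.087,0,-0.0005,0.05,0,0,0],[0.087,0,0,0.05,0,0,0],[0.087,0,0,0.03,0,0,0],[0.087,0,0,0.02,0,0,0],[0.087,0,0,0,0,0,0]]'; python3 -m handwheel '[[0.0,0,0,0,0,0,0],[0.0,0,0,0,0,0,0],[0.0,0,0,0,0,0,0],[0.0,0,0,0,0,0,0],[0.0,0,0,0,0,0,0],[0.0,0,0,0,0,0,0],[0.0,0,0,0,0,0,0],[0.0,0,0,0,0,0,0],[0.0,0,0,0,0,0,0],[0.0,0,0,0,0,0,0],[0.0,0,0,0,0,0,0],[0.0,0,0,0,0,0,0]]' 50; python3 - <<'E'
from h import *
st=ctrl.get_state();R=Ro.from_rotvec(st['tool_rot']).as_matrix();print(np.degrees(np.arctan2(R[1,1],R[0,1])),'force tool',R.T@st['ft_force'],st['torque'],st['joint_positions'][6])
E
```

```text
time: 31.15
position: [0.5239, -0.0737, 0.1009]
tool_rot: [3.034, -0.81, -0.009]
ft_force: [-0.0, 0.9, 0.7]
grip_width: 1.0
grip_force: 0.0
time: 32.65
position: [0.5253, -0.075, 0.1025]
tool_rot: [3.034, -0.813, -0.003]
ft_force: [-0.6, -0.1, -0.5]
grip_width: 0.122
grip_force: 50.0
-119.99624770192472 force tool [-0.44678137  0.32484129  0.54104452] [ 0.18039758  0.05648581 -0.00744918] -1.9156989509584013
```

```bash
python3 -m handwheel '[[0.0,0,0,0,0,0,5],[0.0,0,0,0,0,0,8],[0.0,0,0,0,0,0,8],[0.0,0,0,0,0,0,2],[0.0,0,0,0,0,0,0],[0.087,0,0,0,0,0,0],[0.087,0,0,0,0,0,0],[0.087,0,0,0,0,0,0],[0.087,0,0,0,0,0,0],[0.087,0,0,0,0,0,0],[0.087,0,0,0,0,0,0],[0.087,0,0,0,0,0,0]]' && python3 -m handwheel '[[0.087,0,0,0,0,0,0],[0.087,0,0,0,0,0,0],[0.087,0,0,0,0,0,0],[0.087,0,0,0,0,0,0],[0.087,0,0,0,0,0,0]]'; python3 - <<'E'
from h import *
st=ctrl.get_state();R=Ro.from_rotvec(st['tool_rot']).as_matrix();print(R.round(3),np.degrees(np.arctan2(R[1,1],R[0,1])),st['joint_positions'][6]);snap('scene','s14');gauge('s14')
E
```

```text
time: 34.15
position: [0.5253, -0.075, 0.1025]
tool_rot: [2.811, -1.401, -0.003]
ft_force: [1.2, 0.5, 0.4]
grip_width: 0.833
grip_force: 0.0
time: 34.78
position: [0.5253, -0.0751, 0.1025]
tool_rot: [2.811, -1.401, -0.003]
ft_force: [0.7, 0.3, -0.1]
grip_width: 1.002
grip_force: 0.0
[[ 0.602 -0.799 -0.002]
 [-0.799 -0.602  0.   ]
 [-0.001  0.002 -1.   ]] -142.99881061780007 -2.309227038067649
s14 [(288, 134), (286, 134), (290, 135), (284, 135), (292, 136), (282, 137), (294, 138), (280, 139)] 178.72241
```

```bash
python3 -m handwheel '[[0.087,0,0,-0.05,0,0,0],[0.087,0,0,-0.05,0,0,0],[0.087,0,0,-0.05,0,0,0],[0.087,-0.042,-0.032,0,0,0,0],[0.087,-0.042,-0.032,0,0,0,0],[0.087,-0.042,-0.032,0,0,0,0],[0.087,-0.042,-0.032,0,0,0,0],[0.087,0,0,0,0,0,0],[0.087,0,0,0,0,0,0]]'; python3 - <<'E'
from h import *
snap('scene','s15');snap('top','t15');gauge('s15');gauge('t15')
s=load('s15');o=load('s7')
for n,(u0,u1,v0,v1) in {'tray':(195,300,175,235)}.items():
    print(n,'diff',np.abs(s['im'][v0:v1,u0:u1].astype(int)-o['im'][v0:v1,u0:u1]).mean())
E
```

```text
time: 35.95
position: [0.5275, 0.0991, 0.2483]
tool_rot: [2.807, -1.403, -0.018]
ft_force: [0.2, -0.2, -0.0]
grip_width: 0.999
grip_force: 0.0
s15 [(288, 134), (286, 134), (290, 134), (284, 135), (292, 136), (282, 136), (294, 137), (280, 138)] 176.98114
t15 [(292, 152), (294, 153), (290, 154), (296, 156), (288, 158), (298, 161), (286, 163), (300, 166)] 207.14966
tray diff 2.465820105820106
```

The pointer reads 291–292° against a green band of 278–300°, so it is in the middle. The tray view is unchanged and the arm is clear.

```bash
python3 -c "
from bench import ctrl
print(ctrl.close_job())"
```

```text
the job is handed in; nothing more can be done
None
```

Job handed in at about 36 s: the yellow lock block stands upright in the free end of the red tray, and the key is wound clockwise until the pointer reads mid-green, never in the red.

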